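# Hang the cutlery caddy back on the utensil rail

## Task

The washed steel cutlery caddy has been left lying on its side on the drying mat. Hang it back on the peg board's rail, between the ladle and the tongs: its folded strap draped over the upper bar and fully down on it, mouth up, square to the rail, and let go. Handle it gently, without dropping or banging it, and leave the other things on the counter where they are.

Things in the scene. Friction and masses are not known exactly. Their poses are not given: they have to be found in the camera images.
- caddy_center (a point): Centre of the pocket of the loose steel cutlery caddy, half-way up. Axes: +z to the mouth, +x to the back (where the strap is), y across. It starts lying on a side face on the mat with +y down, its mouth to the robot's left within about 0.6 rad. The bottom, on which it stands by itself, is 55 mm below this point along z.
- caddy: The caddy itself (origin and axes as its centre): an upright stainless box 62 mm wide (y), 54 mm deep (x), 110 mm tall (z), 0.2 to 0.35 kg, with 3 mm walls, drain slots, an open mouth with a cross divider, and a folded steel strap on its back to hang it by.
- caddy_saddle (a point): Middle of the underside of the strap's fold, which comes to rest on top of the bar; axes as the caddy's. It lies 36 mm behind (+x) and 62 mm above (+z) the pocket's centre. The strap, 24 mm wide (y), 3 mm thick, rises from the back face to 65 mm above the centre, runs back and turns down into a lip; inside gap (x) 18 mm; the lip ends 25 mm below this point.
- rail_mid (a point): Middle of the axis of the peg board's upper bar, 200 mm above the counter: round fixed steel bar, 12 mm thick, 250 mm long along y, free between brackets at y = +-115 mm. +x points to the board, whose face is 50 mm behind the axis; z up. The caddy hangs on the -x side, its axes parallel to these. An equal bar 90 mm below keeps it plumb. Ladle and tongs hang on pegs beyond its ends (175 to 195 mm off).
- pegboard: Fixed peg board of plywood, 500 mm long and 395 mm tall on two feet, standing at the left of the counter, its front facing the middle of the counter; origin on the counter below the upper bar's middle, axes as the bar's.
- mat: Fixed ribbed rubber drying mat, 210 x 170 mm and 4 mm thick; origin at the centre of its underside.
- bowl: White ceramic bowl, 136 mm across, 55 mm tall; origin under its centre. Leave alone.
- canister: Stainless canister with a hinged, knobbed lid, 92 mm across, 140 mm tall; origin under its centre. Leave alone.
- mortar: Small dark wooden mortar with its pestle in it, 92 mm across, 75 mm tall, the pestle rising to 135 mm; origin under its centre. Leave alone.
- scoop: Orange plastic scoop lying flat, 170 mm long, 52 mm wide, 36 mm tall, its handle to -x; origin under its pan. Leave alone.
- mill: Turned wooden pepper mill, 54 mm across, 160 mm tall; origin under its centre. Leave alone.
- mug: White mug, 82 mm across with a handle, 92 mm tall; origin under its centre. Leave alone.
- jar: Glass jar with a steel cap, 68 mm across, 95 mm tall; origin under its centre. Leave alone.
Not all that is in view belongs to the job. Leave any blue or yellow look-alike of the caddy alone.

How it is judged (in metres and radians):
At the end, for the whole second after the job is handed in: The strap sits on the upper bar: the underside of its fold 2 to 12 mm above the bar's axis, within 9 mm of it front to back and 100 mm of its middle; caddy within 10 degrees of upright and 8 degrees of square to the rail, released and at rest (x of caddy_saddle in the frame of rail_mid between -0.009 and 0.009 m and y of caddy_saddle in the frame of rail_mid between -0.1 and 0.1 m and z of caddy_saddle in the frame of rail_mid between 0.002 and 0.012 m and angle between caddy_center's own z axis and vertical below 0.17 rad and angle between the y axis of caddy_center and the y axis of rail_mid, either way round below 0.14 rad and linear speed of caddy below 0.03 m/s and angular speed of caddy below 0.3 rad/s); the robot touches nothing.
It fails at once if the caddy is dropped: it falls free faster than 0.7 m/s or topples over (contact force between the fingers and caddy below 0.1 N and (linear speed of caddy above 0.7 m/s or angular speed of caddy above 7 rad/s)).
It fails at once if the caddy is banged against the peg board or its rail (over 60 N) (contact force between caddy and pegboard above 60 N).
It fails at once if another thing on the counter is moved by more than 30 mm or tipped over (distance of any of bowl, canister, mortar, scoop, mill, mug, jar from where it was at the start of the episode above 0.03 m or angle between any of bowl, canister, mortar, scoop, mill, mug, jar's own z axis and vertical above 0.5 rad).
It also fails if it takes over 54 s, if anything falls off the work surface, if the arm or the gripper's body presses on something with over 40 N, if the wrist force passes 120 N, or if a joint passes its speed limit or range.

## Robot

A 6-joint arm with a two-finger parallel gripper is mounted at the origin on the work surface. World frame = base frame: x ahead of the robot, y to its left, z up, the work surface at z = 0. Lengths are in mm, angles in rad, forces in N, time in s.
With the tool pointing down it reaches from about 225 to 725 mm from the base axis. Payload 3.1 kg.
Tool frame: the origin (TCP) lies between the finger pads; the fingertips stand 11 mm ahead of it and the grasp point (between the pads) lies 8 mm behind it; x points along the fingers, y is the direction in which the jaws open and shut, and the axes are right-handed (so a half turn about x gives the same grasp; the last joint's range is limited). The gripper opens to 85 mm and grips with 20 to 120 N. Pads are 22 mm wide; open, the fingers measure 114 mm over their backs; the gripper's body (76 mm by 85 mm) begins 54 mm behind the grasp point. The pads swing forward as they close: fully open they stand 13 mm farther back than shut.
Start: joints at [-1.377, 0.048, 0.099, 1.622, 0, 1.443], TCP at [166.029, -498.048, 242.312] pointing down, gripper open.
Joint ranges: [-2.91, 2.91], [-0.99, 1.94], [-1.21, 1.42], [-2.12, 2.29], [-1.49, 1.47], [-3.14, 3.14]. Speed limits (rad/s): [2.79, 2.79, 3.14, 3.14, 3.14, 3.14].

## Interface

Orientations are given as a unit quaternion [w, x, y, z].
In Python, from plant import robot gives the robot as it stands.
- The arm moves only by the shell command python3 -m inch 'ROWS' [OPENING]. ROWS is text: rows parted by semicolons, each of 4 numbers parted by spaces: the shift along the tool's x, y, z in mm, then the turn about the tool's x in rad. A call has 1 to 20 rows; each row is the pose to reach, as a shift and turn from the pose commanded when the call began, along the tool's axes at that moment; what a row does not reach only later rows make up. A row lasts 1/8 s, in which the tool goes at most 62.5 mm and 10.7 degrees, less where a joint would pass 70% of its speed; a pose out of reach is approached as far as the arm can. A call with a gripper value outside its range is refused whole. OPENING is the finger opening in mm, from 0 to 85.4, set as the call begins (- or left out, the last holds). The fingers move at their own pace and stop on an object; the grip force is fixed at half the most. Time passes only in rows, so rows that repeat a pose let the fingers close. It gives the time, the measured TCP pose, the force and the opening at its end, in the units of the state.
- robot.read_state(): the state, without advancing time (a new reading comes with each control period).
- robot.capture(name): name is "side" or "top" or "wrist"; returns the picture (420x560x3 uint8, red, green, blue); there is no depth.
- robot.camera_model(name): a dict with "camera_matrix" (3x3 intrinsics, pixels), "k1" (the pictures are not rectified: a ray, as slopes to the right and down, at radius r is drawn at 1 + k1 r^2 times it, then the intrinsics apply), "world_from_camera" (4x4, takes a point from camera to world coordinates); the wrist camera has in their place "mount" (4x4, takes a point from camera to tool coordinates, whose origin is the TCP and whose axes are the tool frame's). Camera axes: x right, y down, z forward; pixel columns grow to the right and rows downward; lengths in mm; the calibration is good to about 2 mm. A picture is of the moment at which its call begins: read the wrist's pose just before it. camera_model takes no time and is no camera call.
- robot.close_job(): hands the job in, once; it reports no verdict.
The state is a dict: "time": time; "joint_pos": joint angles; "qvel": joint speeds; "effort": joint torques, N m; "eef_pos": TCP position; "ee_rot": TCP orientation; "ft_force": force on the tool from outside, world axes, zero at the start; "torque": the same for the moment, N m; "width": opening from 0.0 (shut) to 1.0 (fully open).
Only numpy, scipy, OpenCV 4.12 (cv2) and the standard library are available. Lean on these libraries where they do the work, as an engineer would, in place of code of your own. Each camera call takes 0.05 s, during which the arm holds its last target. There are 200 camera calls.

## Working session

There is one attempt and no reset: what is moved stays moved. The work goes in short steps, Python scripts to look and compute and a shell command to move; the robot and the scene stay as the last step left them, time stands still between calls to the robot, and variables do not carry over. Pictures are saved under pics/ and viewed, about 8 in all and at most 12, crops included, and the job is handed in when it is done.

```bash
mkdir -p pics; ls
cat > h.py <<'E'
import numpy as np, cv2
from plant import robot
from scipy.spatial.transform import Rotation as R
def q2R(q): return R.from_quat([q[1],q[2],q[3],q[0]]).as_matrix()
def T_cam(n,st=None):
    m=robot.camera_model(n)
    if n!='wrist': return m,np.array(m['world_from_camera'])
    st=st or robot.read_state(); T=np.eye(4);T[:3,:3]=q2R(st['ee_rot']);T[:3,3]=st['eef_pos']
    return m,T@np.array(m['mount'])
def ray(n,px,st=None):
    m,T=T_cam(n,st);K=np.array(m['camera_matrix'])
    d=np.array([(px[0]-K[0,2])/K[0,0],(px[1]-K[1,2])/K[1,1]]);u=d.copy()
    for _ in range(20): u=d/(1+m['k1']*(u@u))
    v=T[:3,:3]@np.array([u[0],u[1],1]);return T[:3,3],v/np.linalg.norm(v)
def atz(n,px,z,st=None):
    o,v=ray(n,px,st);return o+v*(z-o[2])/v[2]
def proj(n,P,st=None):
    m,T=T_cam(n,st);K=np.array(m['camera_matrix']);c=np.linalg.inv(T)@np.append(P,1)
    u=c[:2]/c[2];u=u*(1+m['k1']*(u@u));return K[0,0]*u[0]+K[0,2],K[1,1]*u[1]+K[1,2]
def tri(obs):
    A=np.zeros((3,3));b=np.zeros(3)
    for o,v in obs:
        M=np.eye(3)-np.outer(v,v);A+=M;b+=M@o
    return np.linalg.solve(A,b)
def cap(n,f,box=None,s=1):
    im=robot.capture(n);cv2.imwrite(f'pics/raw_{f}.png',im[:,:,::-1])
    crop(f,f,box,s)
def crop(src,f,box=None,s=1):
    im=cv2.imread(f'pics/raw_{src}.png')
    if box: im=im[box[1]:box[3],box[0]:box[2]]
    cv2.imwrite(f'pics/{f}.png',cv2.resize(im,None,fx=s,fy=s,interpolation=cv2.INTER_CUBIC))
E
python3 - <<'E'
from h import *
for n in('top','side'):
    cap(n,n+'1'); m,T=T_cam(n); print(n,T.round(2).tolist(),m['camera_matrix'],m['k1'])
print(robot.camera_model('wrist')['mount'], robot.read_state())
a=cv2.imread('pics/top1.png');b=cv2.imread('pics/side1.png')
E
```

```text
pics
top [[0.02, -1.0, 0.03, 439.81], [-1.0, -0.02, 0.02, -14.89], [-0.02, -0.03, -1.0, 1293.28], [0.0, 0.0, 0.0, 1.0]] [[496.91606879   0.         270.48147064]
 [  0.         496.91606879 206.43571064]
 [  0.           0.           1.        ]] 0.013266933558838635
side [[-0.78, -0.41, 0.48, -88.52], [-0.63, 0.48, -0.62, 716.0], [0.02, -0.78, -0.63, 860.98], [0.0, 0.0, 0.0, 1.0]] [[392.18013441   0.         280.60194702]
 [  0.         392.18013441 200.38319368]
 [  0.           0.           1.        ]] -0.06235290414739257
[[-2.05564860e-04 -3.03803684e-01  9.52734632e-01 -1.31870787e+02]
 [ 9.99999508e-01  8.61687341e-04  4.90533808e-04  6.19431924e-01]
 [-9.69985350e-04  9.52734265e-01  3.03803357e-01 -7.75701078e+01]
 [ 0.00000000e+00  0.00000000e+00  0.00000000e+00  1.00000000e+00]] {'time': 0.1, 'joint_pos': array([-1.37681160e+00,  4.87057712e-02,  9.77286765e-02,  1.62199362e+00,
        4.20707532e-06,  1.44298583e+00]), 'qvel': array([ 0.00040475, -0.0017222 ,  0.00350729,  0.00244634,  0.00186892,
        0.00018182]), 'effort': array([ 2.82269953e-03, -3.39851046e+01,  3.20935571e+01,  1.58552045e-02,
       -1.81195475e-05,  1.80617633e-06]), 'eef_pos': array([ 165.92215099, -497.52874803,  241.20610539]), 'ee_rot': array([-0.11251308, -0.69794935, -0.11404986,  0.69799724]), 'ft_force': array([0.82750461, 0.3707937 , 0.5450484 ]), 'torque': array([0.01660423, 0.02164508, 0.029167  ]), 'width': 1.0005410962108328}
```

View pics/top1.png

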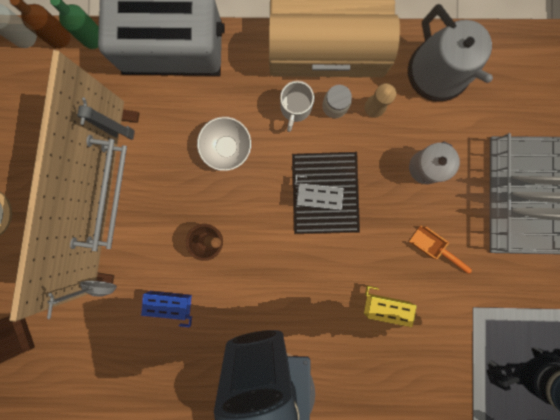

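View pics/side1.png

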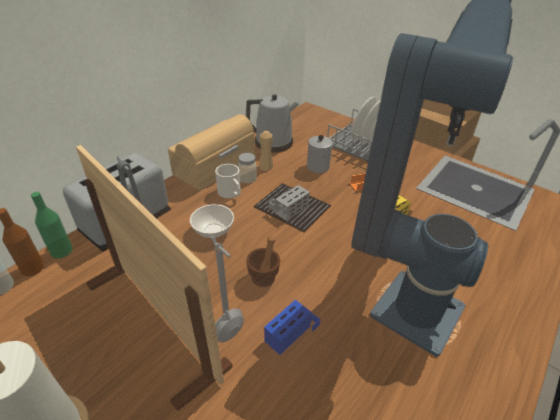

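Top view: the steel caddy lies on the mat at (320,196) with its strap at about (300,181). The blue one at (167,306) and the yellow one at (391,310) are look-alikes. Steel and on the mat fits the description. I'll confirm with an enlarged crop of the caddy and rail.

Run:
```python
from h import *
im=cv2.imread('pics/raw_top1.png')
a=cv2.resize(im[145:240,285:370],None,fx=4.5,fy=4.5,interpolation=cv2.INTER_CUBIC)
b=cv2.resize(im[120:270,50:140],None,fx=3.8,fy=3.8,interpolation=cv2.INTER_CUBIC)
H=max(a.shape[0],b.shape[0]);o=np.zeros((H,a.shape[1]+b.shape[1],3),np.uint8)
o[:a.shape[0],:a.shape[1]]=a;o[:b.shape[0],a.shape[1]:]=b;print(a.shape,b.shape);cv2.imwrite('pics/c1.png',o)
print(q2R(robot.read_state()['ee_rot']).round(3))
```

```text
(428, 382, 3) (570, 342, 3)
[[-0.     0.316 -0.949]
 [ 0.002 -0.949 -0.316]
 [-1.    -0.002 -0.   ]]
```

View pics/c1.png

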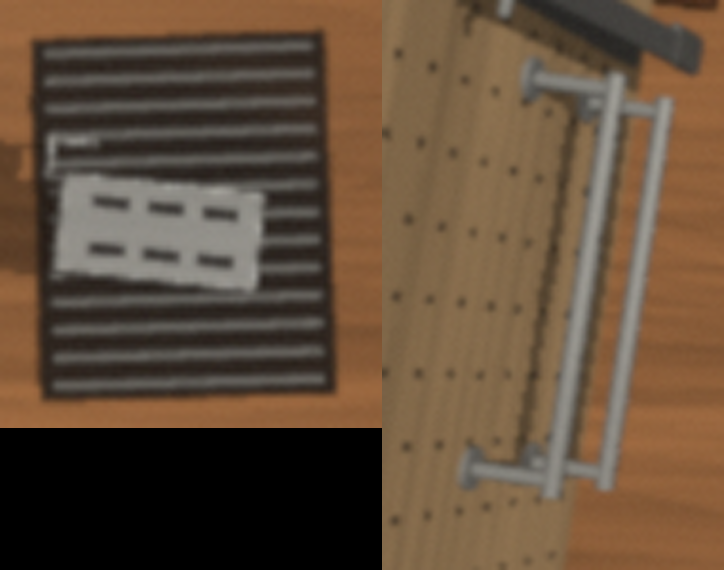

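Crop: the unpainted steel caddy on the mat is confirmed, with its mouth to the left and the strap to image-up (world +x). The upper bar runs from (112,140) to (95,251).

Run:
```python
from h import *
c=[(299.4,184.3),(343.9,187.9),(341.7,209.4),(297.2,206.1)]
P=np.array([atz('top',p,66) for p in c]);print(P.round(1))
cen=P.mean(0);z=(P[0]+P[3]-P[1]-P[2])/2;print('cen',cen.round(1),'z-axis len',np.linalg.norm(z),'yaw',np.arctan2(z[1],z[0]),'w',np.linalg.norm((P[0]+P[1]-P[2]-P[3])/2))
a=atz('top',(111.8,139.7),200);b=atz('top',(94.7,250.8),200);print('bar',a.round(1),b.round(1),np.linalg.norm(a-b))
d=(b-a);print('rail y dir yaw',np.arctan2(d[1],d[0]),'mid',(a+b)/2)
s=robot.read_state();print(s['eef_pos'])
for n,p in dict(bowl=(224,145),mug=(296,100),mortar=(206,241),blue=(167,306)).items(): print(n,atz('top',p,50).round(0))
```

```text
[[ 533.7  -58.8   66. ]
 [ 526.4 -168.5   66. ]
 [ 473.3 -163.7   66. ]
 [ 479.8  -54.1   66. ]]
cen [ 503.3 -111.3   66. ] z-axis len 109.87026098611854 yaw 1.507935199207235 w 53.760234954387585
bar [616.8 364.  200. ] [369.8 395.6 200. ] 248.93926095968192
rail y dir yaw 3.014468354931217 mid [493.30142103 379.80436207 200.        ]
[ 165.92215099 -497.52874803  241.20610539]
bowl [631. 132.  50.]
mug [747. -48.  50.]
mortar [389. 172.  50.]
blue [226. 267.  50.]
```

```bash
python3 -m inch '10 -50 -76 -0.18;20 -100 -153 -0.36;30 -150 -229 -0.54;40 -200 -306 -0.72;50 -250 -382 -0.9;60 -300 -458 -1.05;70 -301 -459 -1.18;80 -301 -459 -1.18;80 -301 -459 -1.18' 85
python3 - <<'E'
from h import *
s=robot.read_state();print(s['joint_pos'].round(3),q2R(s['ee_rot']).round(3).tolist(),s['ft_force'])
cap('wrist','w1',None,1.3)
E
```

```text
time: 1.23
eef_pos: [507.0, -65.2, 161.3]
ee_rot: [-0.483, -0.517, -0.483, 0.517]
ft_force: [0.7, -0.3, -0.5]
width: 0.991
[-0.259  0.009 -0.101  1.461 -0.     1.38 ] [[-0.001, 0.998, -0.068], [-0.0, -0.068, -0.998], [-1.0, -0.0, 0.0]] [ 0.73547325 -0.28867208 -0.45955271]
```

View pics/w1.png

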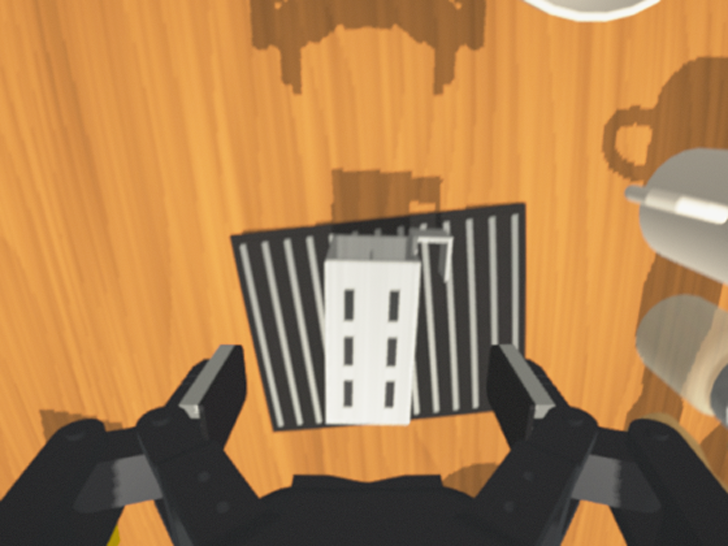

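Wrist view: caddy centred between the open jaws, with its top mouth corners at about (324,262) and (420,262), bottom corners at (326,423) and (409,425), and the strap to the right.

Run:
```python
from h import *
for p in[(324,262),(420,262),(326,423),(409,425)]: print(atz('wrist',np.array(p)/1.3,66).round(1))
print(robot.read_state()['eef_pos'])
```

```text
[486.4 -49.1  66. ]
[539.5 -52.4  66. ]
[ 477.6 -155.5   66. ]
[ 530.2 -160.3   66. ]
[509.1081102  -59.92147412 158.78064309]
```

```bash
python3 -m inch '25 0 6 0;50 0 6 0;75 0 6 0;99 0 6 0;99 0 6 0;99 0 6 0'
python3 - <<'E'
from h import *
s=robot.read_state();print(s['eef_pos'],s['ft_force'])
cap('wrist','w2',(100,100,460,420),1.6)
E
```

```text
time: 2.02
eef_pos: [506.1, -73.5, 63.9]
ee_rot: [0.483, 0.517, 0.482, -0.517]
ft_force: [0.0, -1.2, 0.5]
width: 0.994
[506.07008209 -73.51217216  63.94628582] [ 0.00510185 -1.16699022  0.53003654]
```

View pics/w2.png

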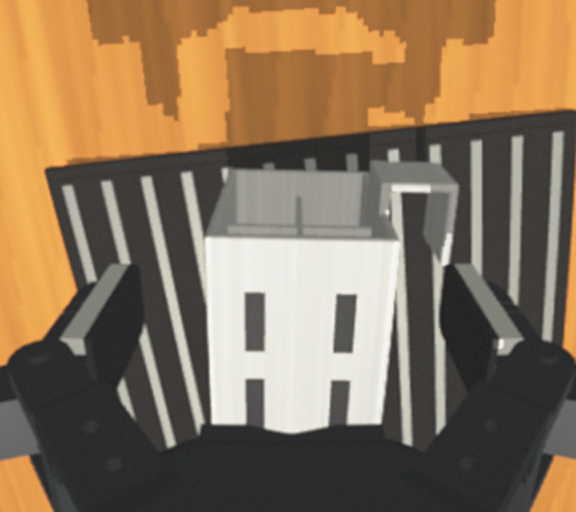

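```bash
python3 -m inch '2 0 -3 0;2 0 -3 0;2 0 -3 0;2 0 -3 0;2 0 -3 0;2 0 -3 0;2 0 -3 0;2 0 -3 0' 40
```

```text
time: 3.08
eef_pos: [507.3, -70.2, 62.7]
ee_rot: [0.483, 0.518, 0.482, -0.516]
ft_force: [1.5, 1.4, 5.6]
width: 0.612
```

```bash
python3 -m inch '-15 0 0 0;-30 0 0 0;-50 0 0 0;-70 0 0 0;-70 0 0 0;-70 0 0 0'
python3 - <<'E'
from h import *
robot.capture('side')
cap('side','s2',(200,120,400,270),3.5)
E
```

```text
time: 3.82
eef_pos: [505.6, -70.3, 130.6]
ee_rot: [-0.482, -0.517, -0.483, 0.517]
ft_force: [0.2, -0.6, -4.2]
width: 0.612
```

View pics/s2.png

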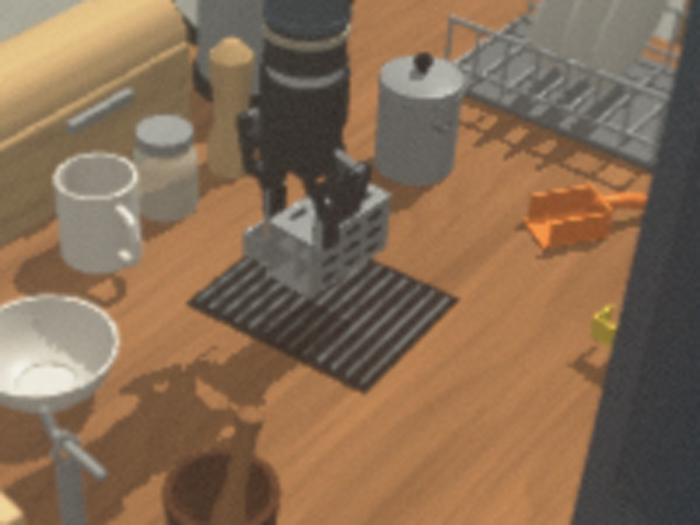

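```bash
python3 - <<'E'
from h import *
a=atz('top',(292.8,153.9),4);b=atz('top',(294.6,233.2),4);print(a,b)
s=robot.read_state();print(s['eef_pos'],s['ft_force'],s['torque'])
E
python3 -m inch '0 0 -30 0;0 0 -60 -0.05;0 0 -90 -0.1;0 0 -122 -0.1;0 0 -122 -0.1;30 0 -122 -0.1;60 0 -122 -0.1;60 0 -122 -0.1;60 0 -122 -0.1'
```

```text
[617.48267189 -42.70705929   4.        ] [411.4725688 -50.3584361   4.       ]
[505.11679527 -70.09992579 129.92799965] [-0.87283737 -0.1207457  -3.5397593 ] [ 0.13950351 -0.0175444   0.01173016]
time: 5.05
eef_pos: [514.7, 50.9, 71.8]
ee_rot: [0.508, 0.492, 0.507, -0.492]
ft_force: [0.5, -0.1, -2.9]
width: 0.61
```

```bash
python3 -m inch '0 0 -5 0;6 0 -5 0;11 0 -5 0;11 0 -5 0;11 0 -5 0'; python3 -m inch '0 0 3 0;0 0 6 0;0 0 9 0;0 0 9 0;0 0 9 0'
```

```text
time: 5.68
eef_pos: [514.2, 56.4, 60.2]
ee_rot: [0.508, 0.492, 0.508, -0.492]
ft_force: [-0.5, 0.2, -3.3]
width: 0.609
time: 6.3
eef_pos: [514.5, 50.2, 61.1]
ee_rot: [0.506, 0.494, 0.51, -0.49]
ft_force: [-1.6, 6.6, 0.6]
width: 0.611
```

```bash
python3 -m inch '-3 0 3 0;-6 0 5 0;-8 0 7 0;-8 0 7 0'; python3 -m inch '-4 0 4 0;-8 0 8 0;-8 0 8 0';python3 -c "
from h import *
s=robot.read_state();print(s['eef_pos'],s['ft_force'],s['torque'])"
```

```text
time: 6.8
eef_pos: [514.4, 44.2, 68.6]
ee_rot: [0.506, 0.494, 0.511, -0.489]
ft_force: [-0.9, 9.4, -1.9]
width: 0.612
time: 7.18
eef_pos: [514.7, 35.7, 76.9]
ee_rot: [0.506, 0.494, 0.51, -0.49]
ft_force: [-1.0, 7.8, -1.7]
width: 0.61
[514.67830407  35.74079745  76.88147817] [-1.01861205  7.79337532 -1.74062013] [2.26412821 0.35281505 0.02275163]
```

```bash
python3 -m inch '-6 0 6 0;-11 0 11 0;-17 0 19 0;-22 0 27 0;-22 0 27 0'; python3 -m inch '-5 0 10 0;-10 0 22 0;-14 0 36 0;-15 0 45 0;-15 0 50 0;-15 0 50 0'
python3 - <<'E'
from h import *
s=robot.read_state();print(s['eef_pos'],s['ft_force'],s['torque'])
cap('side','s3',(180,120,400,270),3.5)
E
```

```text
time: 7.8
eef_pos: [516.4, 4.1, 98.9]
ee_rot: [0.508, 0.492, 0.507, -0.493]
ft_force: [0.2, 0.0, -3.5]
width: 0.614
time: 8.55
eef_pos: [517.3, -44.9, 113.1]
ee_rot: [0.507, 0.492, 0.508, -0.492]
ft_force: [-0.7, -0.7, -4.1]
width: 0.607
[517.29783099 -44.89557127 113.06044338] [-0.68785613 -0.74901758 -4.05874794] [ 0.13635748 -0.02269556  0.00577435]
```

View pics/s3.png

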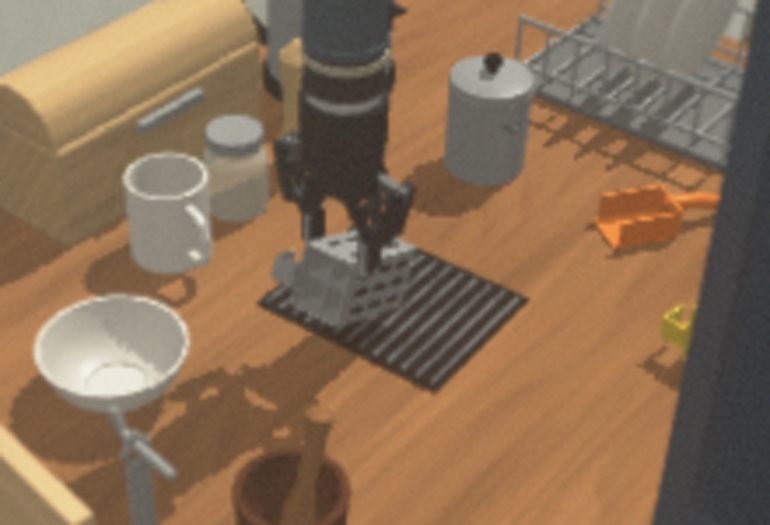

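Side view: the caddy is still held at the mouth end. It looks nearly level and has come off the mat edge. A wrist look will show how far it turned.

Run:
```python
from h import *
a=cv2.imread('pics/raw_w2.png')[80:420,80:480]
cap('wrist','w3');b=cv2.imread('pics/raw_w3.png')[80:420,80:480]
cv2.imwrite('pics/w3c.png',np.hstack([a,b]))
```

```text
(no output)
```

View pics/w3c.png

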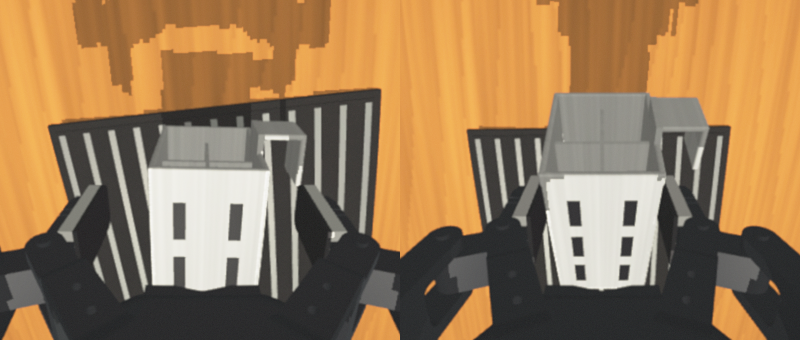

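```bash
cat > pnp.py <<'E'
from h import *
def pose(obj,px):
    m=robot.camera_model('wrist');K=np.array(m['camera_matrix'])
    ok,r,t=cv2.solvePnP(np.array(obj,float),np.array(px,float),K,np.array([m['k1'],0,0,0.]),flags=cv2.SOLVEPNP_IPPE if 1 else 0)
    Tc=np.eye(4);Tc[:3,:3]=cv2.Rodrigues(r)[0];Tc[:3,3]=t.ravel()
    return np.array(m['mount'])@Tc   # tool_from_caddy
if __name__=='__main__':
    T=pose([(-27,-31,55),(27,-31,55),(-27,31,55),(27,31,55)],[(221,256),(340,260),(236,175),(328,175)])
    s=robot.read_state();print(T.round(2),s['eef_pos'])
    W=q2R(s['ee_rot'])@T[:3,:3];print(W.round(3),'elev of z',np.degrees(np.arcsin(W[2,2])))
E
python3 pnp.py
```

```text
[[-1.000e-02  9.100e-01 -4.200e-01  5.161e+01]
 [ 1.000e+00  1.000e-02  1.000e-02 -5.300e-01]
 [ 1.000e-02 -4.200e-01 -9.100e-01  2.680e+01]
 [ 0.000e+00  0.000e+00  0.000e+00  1.000e+00]] [517.22778968 -44.32194725 113.02957273]
[[ 1.    -0.    -0.022]
 [ 0.02   0.418  0.908]
 [ 0.009 -0.909  0.418]] elev of z 24.677784473562987
```

```bash
python3 -m inch '0 0 -24 0;0 0 -48 0;0 0 -71 0;0 0 -71 0;5 0 -71 0;9 0 -71 0;9 0 -71 0;9 0 -71 0';python3 -m inch '0 0 3 0;0 0 6 0;0 0 9 0;0 0 9 0;0 0 9 0'
```

```text
time: 9.65
eef_pos: [515.2, 26.0, 104.2]
ee_rot: [0.507, 0.492, 0.508, -0.492]
ft_force: [-0.4, 1.4, -2.6]
width: 0.613
time: 10.28
eef_pos: [515.5, 17.4, 104.3]
ee_rot: [0.508, 0.492, 0.508, -0.492]
ft_force: [-0.3, 0.0, -3.4]
width: 0.613
```

```bash
python3 -m inch '1 0 -2 0;2 0 -2 0;2 0 -2 0;2 0 2 0;2 0 6 0;2 0 6 0;2 0 6 0'
```

```text
time: 11.15
eef_pos: [515.7, 11.3, 102.4]
ee_rot: [0.508, 0.492, 0.508, -0.492]
ft_force: [0.5, -0.4, -4.2]
width: 0.613
```

```bash
python3 -m inch '0 0 -9 0;0 0 -9 0;2 0 -9 0;4 0 -9 0;4 0 -9 0;4 0 -9 0';python3 -m inch '0 0 5 0;0 0 10 0;0 0 13 0;0 0 13 0'
```

```text
time: 11.9
eef_pos: [515.4, 20.3, 98.3]
ee_rot: [0.508, 0.492, 0.508, -0.492]
ft_force: [0.3, -0.5, -3.8]
width: 0.611
time: 12.4
eef_pos: [515.9, 7.1, 98.3]
ee_rot: [0.508, 0.492, 0.508, -0.492]
ft_force: [-0.5, 0.6, -3.4]
width: 0.614
```

```bash
python3 -m inch '0 0 -8 0;0 0 -15 0;2 0 -15 0;4 0 -15 0;6 0 -15 0;6 0 -15 0;6 0 -15 0';python3 -m inch '0 0 5 0;0 0 10 0;0 0 13 0;0 0 13 0'
```

```text
time: 13.28
eef_pos: [515.4, 22.3, 92.3]
ee_rot: [0.508, 0.492, 0.508, -0.492]
ft_force: [0.6, 0.7, -3.9]
width: 0.613
time: 13.78
eef_pos: [515.7, 13.0, 94.2]
ee_rot: [0.506, 0.494, 0.51, -0.489]
ft_force: [-2.8, 8.7, 4.1]
width: 0.613
```

```bash
python3 -m inch '-5 0 8 0;-8 0 16 0;-12 0 25 0;-12 0 25 0';python3 -m inch '-2 0 9 0;-4 0 18 0;-4 0 18 0'
```

```text
time: 14.28
eef_pos: [517.3, -14.1, 105.6]
ee_rot: [0.507, 0.494, 0.508, -0.49]
ft_force: [0.4, 6.1, 1.2]
width: 0.609
time: 14.65
eef_pos: [518.0, -32.9, 109.5]
ee_rot: [0.508, 0.493, 0.508, -0.491]
ft_force: [-0.2, 4.7, 3.2]
width: 0.607
```

```bash
python3 -m inch '0 0 9 0;0 0 18 0;1 0 27 0;4 0 36 0;4 0 36 0'
python3 - <<'E'
from h import *
s=robot.read_state();print(s['eef_pos'],s['ft_force'])
cap('wrist','w4',(80,80,480,420),1.9)
E
```

```text
time: 15.28
eef_pos: [520.1, -71.1, 107.5]
ee_rot: [0.51, 0.493, 0.505, -0.492]
ft_force: [-1.4, 1.7, 8.4]
width: 0.604
[520.13733826 -71.12245678 107.51521976] [-1.44292453  1.68659263  8.3762413 ]
```

View pics/w4.png

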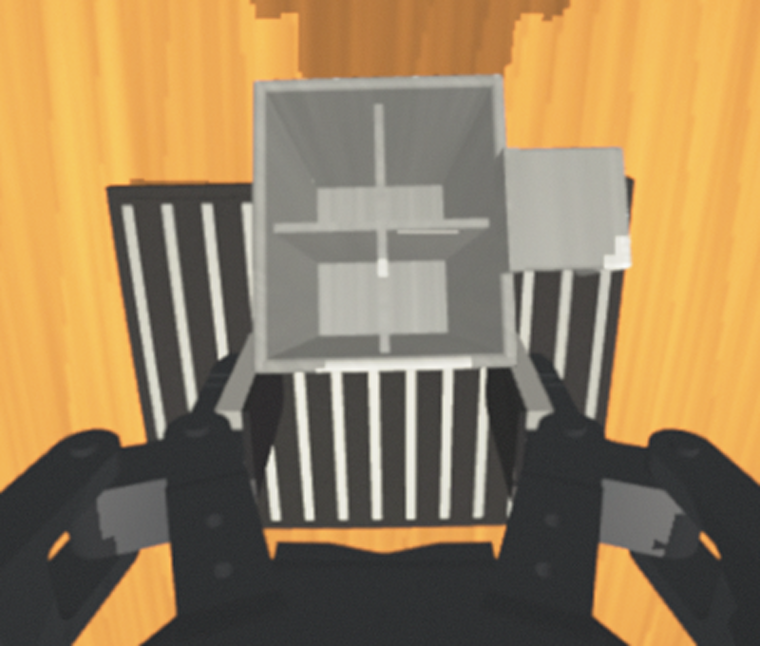

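Excellent: the mouth now faces nearly straight up, with mouth corners at (256,85), (502,78), (515,365), (257,370). Next I'll compute its tilt.

Run:
```python
from pnp import *
px=np.array([(257,370),(515,365),(256,85),(502,78)])/1.9+80
T=pose([(-27,-31,55),(27,-31,55),(-27,31,55),(27,31,55)],px)
s=robot.read_state();W=q2R(s['ee_rot'])@T[:3,:3]
print(T.round(2),s['eef_pos']);print(W.round(3),'elev',np.degrees(np.arcsin(W[2,2])))
c=np.array(s['eef_pos'])+q2R(s['ee_rot'])@T[:3,3]
for p in[(0,31,-55),(0,-31,-55),(0,0,0),(0,-31,55),(0,31,55)]: print(p,(c+W@np.array(p)).round(1))
```

```text
[[ 1.000e-02  4.200e-01 -9.100e-01  4.493e+01]
 [ 1.000e+00 -3.000e-02 -0.000e+00 -1.300e-01]
 [-2.000e-02 -9.100e-01 -4.200e-01 -1.786e+01]
 [ 0.000e+00  0.000e+00  0.000e+00  1.000e+00]] [520.15366802 -70.93353042 107.57162519]
[[ 0.999 -0.05  -0.017]
 [ 0.053  0.905  0.422]
 [-0.005 -0.423  0.906]] elev 64.99657627296273
(0, 31, -55) [ 5.191e+02 -4.840e+01 -4.000e-01]
(0, -31, -55) [ 522.2 -104.5   25.8]
(0, 0, 0) [519.7 -53.2  62.6]
(0, -31, 55) [520.3 -58.1 125.5]
(0, 31, 55) [517.2  -2.   99.3]
```

```bash
python3 -m inch '3 0 9 0;6 0 18 0;10 0 26 0;13 0 32 0;13 0 32 0'; python3 -m inch '-8 0 0 0;-16 0 0 0;-22 0 10 0;-22 0 20 0;-22 0 28 0;-22 0 28 0'
```

```text
time: 15.95
eef_pos: [522.8, -105.1, 95.8]
ee_rot: [0.511, 0.493, 0.503, -0.492]
ft_force: [0.5, -1.9, 10.9]
width: 0.593
time: 16.7
eef_pos: [519.7, -130.4, 112.7]
ee_rot: [0.507, 0.492, 0.508, -0.493]
ft_force: [0.8, 0.6, -2.6]
width: 0.583
```

```bash
python3 -m inch '5 0 0 0;10 0 0 0;13 0 0 0;13 0 0 0;13 0 0 0'
python3 - <<'E'
from h import *
cap('wrist','w5',(80,80,480,420),1.9)
E
```

```text
time: 17.32
eef_pos: [520.1, -130.2, 101.3]
ee_rot: [0.508, 0.492, 0.507, -0.493]
ft_force: [-2.6, -4.1, 5.0]
width: 0.584
```

View pics/w5.png

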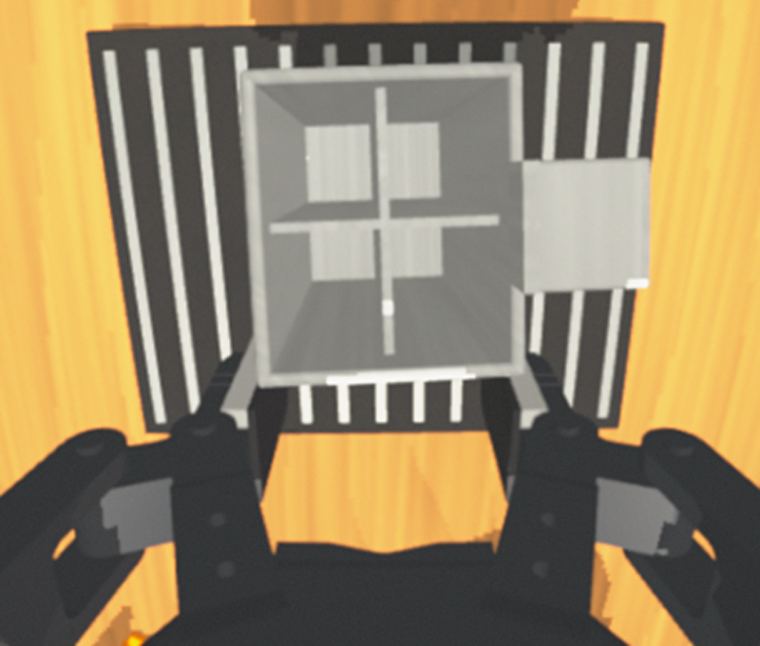

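The caddy is almost upright on the mat. Mouth corners: (247,74), (520,67), (523,374), (260,384).

Run:
```python
from pnp import *
px=np.array([(260,384),(523,374),(247,74),(520,67)])/1.9+80
T=pose([(-27,-31,55),(27,-31,55),(-27,31,55),(27,31,55)],px)
s=robot.read_state();W=q2R(s['ee_rot'])@T[:3,:3]
print(s['eef_pos'],s['ft_force']);print(W.round(3),'elev',np.degrees(np.arcsin(W[2,2])),'yawx',np.arctan2(W[1,0],W[0,0]))
c=np.array(s['eef_pos'])+q2R(s['ee_rot'])@T[:3,3]
for p in[(0,31,-55),(0,-31,-55),(0,0,0),(0,-31,55),(0,31,55)]: print(p,(c+W@np.array(p)).round(1))
```

```text
[ 520.15895096 -130.16944494  101.29865213] [-3.03334704 -2.32313922  4.20802563]
[[ 0.995 -0.057  0.081]
 [ 0.037  0.973  0.228]
 [-0.092 -0.224  0.97 ]] elev 75.98397566741703 yawx 0.037597982076260854
(0, 31, -55) [509.6 -83.2   1.3]
(0, -31, -55) [ 513.2 -143.5   15.2]
(0, 0, 0) [ 515.8 -100.8   61.6]
(0, -31, 55) [ 522.  -118.4  121.9]
(0, 31, 55) [518.5 -58.1 108. ]
```

```bash
python3 -m inch '3 0 5 0;5 0 10 0;8 0 15 0;11 0 20 0;11 0 20 0;11 0 20 0'
python3 - <<'E'
from h import *
cap('wrist','w6');
E
```

```text
time: 18.12
eef_pos: [521.3, -149.4, 89.4]
ee_rot: [0.508, 0.493, 0.507, -0.492]
ft_force: [2.7, -1.5, 0.2]
width: 0.47
```

```bash
python3 -m inch '0 0 8 0;0 0 15 0;-20 0 15 0;-50 0 15 0;-90 0 15 0;-90 0 15 0;-90 0 15 0' 85
python3 - <<'E'
from h import *
s=robot.read_state();print(s['eef_pos'],s['ft_force'],s['time'])
robot.capture('wrist');s=robot.read_state();print(s['eef_pos'])
cap('wrist','w7',(80,40,480,380),1.9)
E
```

```text
time: 19.05
eef_pos: [520.8, -164.6, 178.7]
ee_rot: [0.507, 0.492, 0.508, -0.492]
ft_force: [-0.2, 0.6, -0.6]
width: 0.994
[ 520.83810446 -164.58074274  178.73646224] [-0.2341754   0.64826978 -0.63045078] 19.05
[ 520.39544796 -164.33244545  177.934256  ]
```

View pics/w7.png

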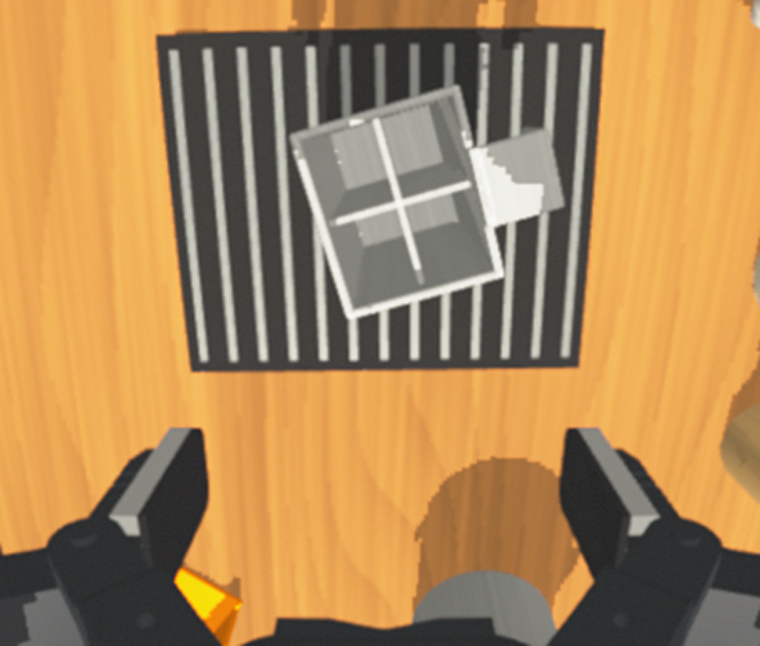

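The caddy is standing upright on its bottom on the mat, yawed about 15°. Mouth corners: (291,136), (459,88), (502,276), (350,317).

Run:
```python
from pnp import *
px=np.array([(350,317),(502,276),(291,136),(459,88)])/1.9+[80,40]
T=pose([(-27,-31,55),(27,-31,55),(-27,31,55),(27,31,55)],px)
s=robot.read_state();Rt=q2R(s['ee_rot']);W=Rt@T[:3,:3]
print(s['eef_pos'],Rt.round(3));print(W.round(3))
print('pnp c',np.array(s['eef_pos'])+Rt@T[:3,3])
P=np.array([atz('wrist',p,114) for p in px]);print(P.round(1));c=P.mean(0);x=(P[1]+P[3]-P[0]-P[2])/2;y=(P[2]+P[3]-P[0]-P[1])/2
yw=[np.arctan2(x[1],x[0]),np.arctan2(y[1],y[0])-np.pi/2];print('c',c,'len',np.linalg.norm(x),np.linalg.norm(y),'yaw',yw)
cur=np.arctan2(Rt[1,1],Rt[0,1]);print('cur tool y yaw',cur,'joint',s['joint_pos'].round(3))
d=c-s['eef_pos'];print('tool shift to c',Rt.T@d, 'turn', -(np.mean(yw)+np.pi/2-cur))
```

```text
[ 520.19135695 -164.21248351  177.51287597] [[-0.003  1.     0.031]
 [ 0.001  0.031 -1.   ]
 [-1.    -0.003 -0.002]]
[[ 0.95  -0.305 -0.069]
 [ 0.307  0.952  0.017]
 [ 0.061 -0.037  0.997]]
pnp c [ 527.69679931 -115.40011211   52.93981578]
[[ 508.6 -150.3  114. ]
 [ 557.7 -134.7  114. ]
 [ 489.6  -92.8  114. ]
 [ 540.   -77.2  114. ]]
c [ 523.96850024 -113.72856104  114.        ] len 52.18024790601393 60.338470513313005 yaw [np.float64(0.3037888046631947), np.float64(0.30964155135802196)]
cur tool y yaw 0.030818658724283163 joint [-0.429  0.1    0.025  1.5    0.     1.111]
tool shift to c [ 63.5750675    5.51931919 -50.244667  ] turn -1.8466928460812218
```

```bash
python3 -m inch '0 1 -10 -0.17;0 2 -20 -0.34;0 4 -35 -0.51;0 5 -50 -0.68;0 5 -50 -0.85;0 5 -50 -1.02;0 5 -50 -1.19;0 5 -50 -1.36;0 5 -50 -1.53;0 5 -50 -1.7;0 5 -50 -1.85;0 5 -50 -1.85;0 5 -50 -1.85'
python3 - <<'E'
from h import *
s=robot.read_state();Rt=q2R(s['ee_rot']);print(s['joint_pos'].round(3),s['eef_pos'],np.arctan2(Rt[1,1],Rt[0,1]), Rt.T@(np.array([524,-114,80])-s['eef_pos']))
E
```

```text
time: 20.78
eef_pos: [524.1, -114.2, 178.4]
ee_rot: [0.698, -0.108, 0.699, 0.109]
ft_force: [0.3, 0.4, 0.1]
width: 0.995
[-0.34   0.074 -0.     1.498  0.    -0.648] [ 524.0953979  -114.21578028  178.36461478] 1.87888940908931 [98.36475042  0.12617048  0.11427833]
```

```bash
python3 -m inch '30 0 0 0;55 0 0 0;78 0 0 0;98 0 0 0;98 0 0 0;98 0 0 0'; python3 -m inch '0 0 0 0;0 0 0 0;0 0 0 0;0 0 0 0;0 0 0 0;0 0 0 0;0 0 0 0' 45
```

```text
time: 21.52
eef_pos: [525.0, -114.5, 82.0]
ee_rot: [0.699, -0.109, 0.698, 0.109]
ft_force: [0.1, 0.0, 1.0]
width: 0.996
time: 22.4
eef_pos: [525.5, -114.0, 83.0]
ee_rot: [0.699, -0.109, 0.698, 0.109]
ft_force: [-1.7, 1.6, 4.8]
width: 0.72
```

```bash
python3 -m inch '-15 0 0 0;-35 0 0 0;-65 0 0 0;-95 0 0 0;-125 20 5 0;-145 60 13 -0.15;-145 100 21 -0.3;-145 140 29 -0.45;-145 180 37 -0.6;-145 220 45 -0.75;-145 260 53 -0.9;-145 300 61 -1.05;-145 340 69 -1.136;-145 370 75 -1.136;-145 385 78 -1.136;-145 393 79 -1.136;-145 393 79 -1.136'
python3 - <<'E'
from h import *
robot.capture('wrist')
s=robot.read_state();Rt=q2R(s['ee_rot']);print(s['joint_pos'].round(3),s['eef_pos'],s['ft_force'],s['width'],np.arctan2(Rt[1,1],Rt[0,1]))
cap('wrist','w8',None,1.4)
E
```

```text
time: 24.52
eef_pos: [479.9, 283.5, 226.2]
ee_rot: [0.53, -0.468, 0.531, 0.468]
ft_force: [1.0, -0.8, -3.4]
width: 0.718
[ 4.130e-01  1.300e-01  1.550e-01  1.596e+00 -1.000e-03 -1.032e+00] [480.09317027 283.11047811 226.28117961] [ 0.29041583  0.02886926 -2.99672824] 0.7219620924753588 3.016211546131446
```

View pics/w8.png

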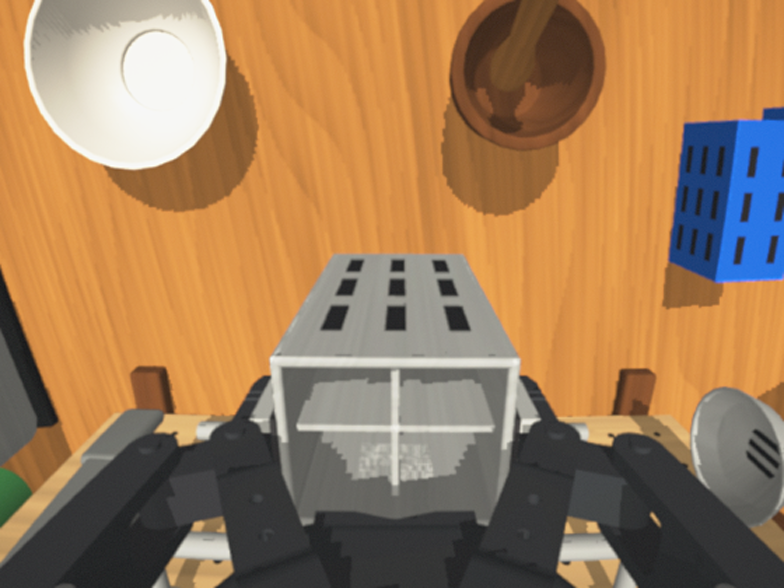

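Wrist view, the last of my 12: the caddy is held upright, front mouth edge from (272,360) to (518,360) and bottom edge from about (330,255) to (467,255). The upper bar shows at about (200,545) and (600,545), and the lower bar at about (230,430) and (560,430). From here I'll use numeric checks only.

Run:
```python
from pnp import *
s=robot.read_state();Rt=q2R(s['ee_rot']);t=np.array(s['eef_pos'])
g=cv2.imread('pics/raw_w8.png',0)
for c in(135,143,150,410,418,426,434): print(c,g[374:408,c].tolist())
a=atz('wrist',np.array((200,545))/1.4,200);b=atz('wrist',np.array((600,545))/1.4,200);print('bar pts',a,b)
print('top-cam rail at same X:',[395.6+(X-369.8)*(364-395.6)/(616.8-369.8) for X in(a[0],b[0])])
px=np.array([(272,360),(518,360),(330,255),(467,255)])/1.4
# image left = ? caddy y: tool y
T=pose([(-27,31,55),(-27,-31,55),(-27,31,-55),(-27,-31,-55)],px)
print(T.round(3)); W=Rt@T[:3,:3];print(W.round(3));cc=t+Rt@T[:3,3];print('centre',cc,'saddle',cc+W@[36,0,62])
f=[atz('wrist',p,t[2]-23.5+55) for p in px[:2]];print('mouth front edge',f, 'tool frame',[Rt.T@(q-t) for q in f])
```

```text
135 [44, 38, 39, 45, 59, 73, 100, 130, 153, 166, 179, 190, 199, 206, 210, 213, 216, 218, 219, 219, 216, 215, 207, 192, 163, 129, 114, 114, 112, 112, 110, 110, 108, 107]
143 [182, 179, 173, 168, 155, 139, 125, 132, 148, 161, 176, 186, 197, 204, 209, 213, 215, 217, 219, 219, 217, 216, 212, 201, 177, 144, 127, 146, 160, 160, 164, 164, 162, 161]
150 [123, 118, 117, 117, 114, 113, 115, 127, 144, 157, 162, 154, 178, 202, 208, 211, 214, 217, 218, 219, 218, 218, 213, 208, 186, 171, 172, 172, 172, 169, 166, 165, 163, 162]
410 [128, 128, 127, 127, 125, 125, 125, 105, 113, 128, 141, 152, 162, 171, 182, 190, 196, 203, 209, 212, 215, 212, 210, 208, 202, 187, 179, 182, 181, 179, 179, 178, 177, 176]
418 [140, 129, 129, 137, 137, 125, 113, 106, 116, 132, 144, 154, 166, 176, 184, 191, 197, 204, 210, 213, 213, 212, 209, 208, 197, 182, 153, 127, 127, 137, 156, 164, 173, 176]
426 [127, 146, 159, 169, 183, 180, 147, 118, 122, 135, 145, 153, 155, 165, 181, 192, 199, 206, 212, 213, 212, 209, 208, 204, 194, 173, 139, 121, 120, 120, 119, 120, 119, 117]
434 [65, 54, 46, 43, 45, 43, 43, 45, 45, 42, 40, 48, 67,
[... 191 characters left out ...]
  ]
top-cam rail at same X: [np.float64(368.41423839486566), np.float64(392.10767539275326)]
[[ 3.0000e-03  1.6000e-02 -1.0000e+00  2.3538e+01]
 [-6.0000e-03 -1.0000e+00 -1.6000e-02  6.6300e-01]
 [-1.0000e+00  6.0000e-03 -3.0000e-03 -5.5012e+01]
 [ 0.0000e+00  0.0000e+00  0.0000e+00  1.0000e+00]]
[[-0.119  0.993  0.016]
 [-0.993 -0.119 -0.004]
 [-0.002 -0.016  1.   ]]
centre [472.60108351 228.46066569 202.84496717] saddle [469.27986154 192.45712518 264.75388862]
mouth front edge [array([506.47552915, 251.4878294 , 257.83886186]), array([446.72113579, 258.98409356, 257.83886186])] tool frame [array([-31.47311484, -30.06370722, -27.96117352]), array([-31.48233164,  30.15902975, -28.01921268])]
```

```bash
python3 -m inch '0 0 15 0;0 0 30 0;0 0 45 0;0 0 56 0;0 0 62.5 0;0 0 62.5 0;0 0 62.5 0;0 0 62.5 0'
python3 - <<'E'
from h import *
s=robot.read_state();Rt=q2R(s['ee_rot']);t=np.array(s['eef_pos']);sad=t+Rt@np.array([-38.5,0,35])
y=np.array([-.992,.126,0]);m=np.array([493.3,379.8,200]);x=np.array([.126,.992,0])
print(t,s['ft_force'],s['qvel'].round(3),'saddle rel',(sad-m)@x,(sad-m)@y,(sad-m)[2])
E
```

```text
time: 25.62
eef_pos: [487.7, 345.6, 226.4]
ee_rot: [0.53, -0.468, 0.53, 0.468]
ft_force: [-0.2, -0.4, -2.7]
width: 0.719
[487.69329299 345.58423899 226.43757017] [-0.16118867 -0.38938628 -2.73391018] [-0.003 -0.002  0.001  0.     0.002 -0.   ] saddle rel 0.3537826642731967 1.2957717138548261 64.93453186212065
```

```bash
python3 -m inch '10 0 0 0;20 0 0 0;28 0 0 0;33 0 0 0;37 0 0 0;40 0 0 0;40 0 0 0'; python3 -c "
from h import *
s=robot.read_state();print(s['eef_pos'],s['ft_force'])"
```

```text
time: 26.5
eef_pos: [487.6, 346.0, 186.2]
ee_rot: [0.53, -0.468, 0.53, 0.468]
ft_force: [-0.5, 0.3, -3.6]
width: 0.718
[487.58546101 346.02204613 186.21146726] [-0.47820931  0.34411761 -3.59732337]
```

```bash
python3 -m inch '5 0 0 0;10 0 0 0;14 0 0 0;16 0 0 0;16 0 0 0;16 0 0 0';python3 -m inch '1 0 0 0;2 0 0 0;3 0 0 0;3 0 0 0;3 0 0 0'
```

```text
time: 27.25
eef_pos: [487.7, 346.0, 170.5]
ee_rot: [0.53, -0.468, 0.53, 0.468]
ft_force: [-0.2, -0.7, -3.6]
width: 0.725
time: 27.88
eef_pos: [487.7, 346.0, 167.7]
ee_rot: [0.53, -0.468, 0.53, 0.468]
ft_force: [-1.2, -0.7, -1.6]
width: 0.713
```

```bash
python3 -m inch '0.7 0 0 0;1.4 0 0 0;1.4 0 0 0;1.4 0 0 0'
```

```text
time: 28.38
eef_pos: [487.8, 346.2, 167.4]
ee_rot: [0.531, -0.468, 0.53, 0.468]
ft_force: [-3.5, -2.5, 5.6]
width: 0.719
```

```bash
python3 -m inch '-1 0 0 0;-1 0 0 0;-1 0 0 0;-1 0 0 0' 66; python3 -m inch '0 0 0 0;0 0 0 0;0 0 0 0;0 0 0 0' 84; python3 -c "
from h import *
s=robot.read_state();print(s['eef_pos'],s['ft_force']);cap('wrist','w9')"
```

```text
time: 28.88
eef_pos: [487.6, 346.0, 166.6]
ee_rot: [0.53, -0.468, 0.53, 0.468]
ft_force: [-0.1, -0.3, -0.3]
width: 0.775
time: 29.38
eef_pos: [487.7, 346.0, 166.9]
ee_rot: [0.53, -0.468, 0.53, 0.468]
ft_force: [-0.1, 0.6, 0.5]
width: 0.982
[487.67537548 346.00923429 166.93139751] [-0.14392456  0.59729474  0.51882307]
```

```bash
python3 -m inch '-10 0 0 0;-25 0 0 0;-45 0 0 0;-65 0 0 0;-90 0 -10 0;-110 0 -30 0;-110 0 -50 0;-110 0 -62.5 0;-110 0 -62.5 0;-110 0 -62.5 0'
python3 - <<'E'
from h import *
a=cv2.imread('pics/raw_w8.png',0);b=cv2.imread('pics/raw_w9.png',0)
t=a[180:275,225:340]
r=cv2.matchTemplate(b,t,cv2.TM_CCOEFF_NORMED);_,v,_,l=cv2.minMaxLoc(r);print('match',v,l,'expected (225,180)')
s0=robot.read_state();cap('wrist','w10');robot.capture('top');
im=robot.capture('wrist');im2=cv2.imread('pics/raw_w10.png')[:,:,::-1];print('still diff',np.abs(im.astype(int)-im2).mean())
s=robot.read_state();print(s['eef_pos'],s['ft_force'])
m=np.array([493.3,379.8,200.]);X=np.array([.126,.992,0]);Y=np.array([-.992,.126,0]);Z=np.array([0,0,1.])
g=cv2.imread('pics/raw_w10.png',0)
# predicted projections of mouth corners and strap top if saddle at (0,1,6)
o=m+Y*1.3+Z*6-36*X-62*Z
for n,p in dict(fl=(-27,-31,55),fr=(-27,31,55),bl=(27,-31,55),br=(27,31,55),fbl=(-27,-31,-55),fbr=(-27,31,-55),s1=(24,-12,65),s2=(24,12,65),s3=(48,-12,65),s4=(48,12,65)).items():
    print(n,np.round(proj('wrist',o+X*p[0]+Y*p[1]+Z*p[2],s),1))
E
```

```text
time: 30.68
eef_pos: [479.8, 284.0, 276.6]
ee_rot: [0.53, -0.468, 0.53, 0.468]
ft_force: [-0.8, 0.3, -1.0]
width: 0.985
match 0.8699350953102112 (224, 181) expected (225,180)
still diff 1.4466482426303855
[479.75284387 284.39036521 276.46991274] [-0.00498878 -0.01857488  0.75037025]
fl [238.3 265.7]
fr [324.6 265.9]
bl [241.2 327.7]
br [321.2 327.9]
fbl [251.6 215.2]
fbr [311.3 215.4]
s1 [265.1 333.3]
s2 [297.4 333.4]
s3 [265.6 358.6]
s4 [296.7 358.7]
```

Run:
```python
import cv2
g=cv2.imread('pics/raw_w10.png',0)
for c in(255,270,292,308): print('col',c,g[256:276,c].tolist())
print('row262',g[262,228:250].tolist(),g[262,312:334].tolist())
print('strap col281 rows 320-370',g[320:370:2,281].tolist(),'row 346',g[346,255:308:2].tolist())
a=g[205:272,225:340]
```

```text
col 255 [130, 146, 146, 146, 147, 146, 145, 141, 139, 181, 215, 213, 178, 132, 101, 97, 106, 132, 146, 148]
col 270 [146, 144, 145, 145, 145, 146, 144, 144, 149, 178, 211, 214, 190, 142, 105, 96, 98, 106, 131, 145]
col 292 [147, 147, 146, 148, 148, 148, 146, 147, 148, 168, 206, 219, 202, 153, 108, 94, 96, 106, 129, 142]
col 308 [131, 148, 150, 150, 150, 148, 150, 150, 151, 170, 209, 221, 211, 158, 108, 97, 95, 106, 131, 143]
row262 [157, 157, 159, 162, 161, 164, 164, 167, 167, 165, 158, 149, 148, 148, 147, 148, 148, 145, 145, 145, 144, 145] [148, 149, 149, 148, 146, 147, 147, 149, 150, 150, 153, 158, 159, 160, 160, 155, 149, 150, 151, 153, 149, 147]
strap col281 rows 320-370 [159, 168, 130, 99, 99, 99, 99, 135, 139, 139, 141, 142, 142, 139, 140, 140, 140, 140, 141, 139, 113, 112, 110, 112, 118] row 346 [120, 120, 121, 120, 120, 128, 140, 138, 139, 140, 140, 139, 139, 139, 140, 140, 139, 139, 141, 141, 137, 122, 124, 122, 124, 124, 121]
```

```bash
python3 -c "
from h import *
print(robot.read_state()['time']);print(robot.close_job())"
```

```text
30.825
the job is handed in; nothing more can be done
None
```

The caddy hangs on the upper bar, mouth up and released, and the job was handed in at 30.8 s of the 54 s allowed. The hand-in gave no verdict.

**How it was done:** The tool could only point down, so I gripped the caddy by its mouth end. I tipped it up by pushing its bottom edge against the edge of the mat and set it on the mat. I then regripped it across its width, carried it to the rail, lowered the strap over the bar until it took the weight, let go and backed off.

**Last checks:**
- **Rail position:** the top and wrist cameras agreed on the bar within 1 mm.
- **Lowering:** the strap went down with no side contact, and contact force stayed under about 10 N.
- **After release:** the force on the gripper was about zero.
- **Final picture:** mouth and strap edges lie within about 1 pixel of where they should be with the strap fully down. The mouth edge is square, and two pictures taken 0.1 s apart match.

**What went wrong or was not checked:**
- **First tipping push:** the caddy came off the mat edge after about 25° and I had to repeat it.
- **Setting down:** at the end of the second push the fingers slipped off while the caddy was about 10–15° short of upright. It settled upright by itself, turned about 15°.
- **Hand-held angle estimate:** one camera estimate of the caddy's position while tilted was about 10 mm off; I corrected it by touch.
- **Other objects:** I kept clear of them and felt no unexpected contact, but did not measure them again at the end.

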